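Load the rinse basin and set its water valve two turns open

ROBOT

A 6-joint arm with a two-finger parallel gripper is mounted at the origin on a cart in front of the work surface, level with it; the furniture and walls round the work are solid. World frame = base frame: x ahead of the robot, y to its left, z up, the work surface at z = 0. Lengths are in m, angles in degrees, forces in N, time in s.
With the tool pointing down it reaches from about 0.4 to 0.825 m from the base axis. Payload 7 kg.
Tool frame: the origin (TCP) lies midway between the tips of the shut fingers; the grasp point (between the pads) lies 19 mm behind it; z points along the fingers, y is the line along which they close (so a half turn about z gives the same grasp; the last joint's range is limited). The gripper opens to 88 mm and grips with 3 to 60 N. Pads are 19 mm wide; open, the fingers measure 130 mm over their backs; the gripper's body (78 mm by 193 mm) begins 47 mm behind the grasp point.
Start: joints at [-49.612, 20.546, 0.682, 0, -70.136, -16.507], TCP at [0.273, -0.617, 0.227] pointing down, gripper open.
Joint ranges: [-176.03, 176.03], [-82.01, 121.73], [-58.28, 71.71], [-173.87, 95.51], [-174.79, -0.11], [-173.66, 173.66]. Speed limits (degrees/s): [136.94, 136.94, 172.46, 180, 180, 180].

INTERFACE

Orientations are given as [roll, pitch, yaw] about the fixed x, y, z axes, in that order (R = Rz(yaw) Ry(pitch) Rx(roll)).
In Python, from plant import r gives the robot as it stands. The module is installed in compiled form; this text tells all that it offers.
- The arm moves only by the tool play_rows, never from a script. Its argument "rows" is a list of rows, each an object with "slide": the shift along the tool's x, y, z as a fraction of full scale, a list of three; "delta_rot": the turn, a rotation vector about the tool's x, y, z as a fraction of full scale, a list of three; "fingers": the opening, from -1 (shut) to 1 (fully open). In form: [{"slide": [x, y, z], "delta_rot": [rx, ry, rz], "fingers": fingers}, ...]. A call has 1 to 8 rows; each row shifts and turns the commanded pose from where the row before left it, along the tool's axes as they then stand; what a row does not reach is not made up. Full scale, the value 1, is 0.15 m for a shift and 0.08 rad for a turn. A row lasts 1/8 s, in which the tool goes at most 62.5 mm and 10.7 degrees, less where a joint would pass 70% of its speed; a pose out of reach is approached as far as the arm can. A call with a number of a shift or a turn outside -1 to 1 is refused whole. A call with a gripper value outside its range is refused whole. The fingers move at their own pace and stop on an object; "squeeze" is the grip in N (left out, the last holds). Time passes only in rows, so rows that do not move let the fingers close. It gives the time, the measured TCP pose, the force, the opening and the grip force at its end, in the units of the state.
- r.get_state(): the state, without advancing time (a new reading comes with each control period).
- r.capture(name): name is "side" or "top" or "wrist"; returns a dict with "image" (400x640x3 uint8, blue, green, red), "fx", "fy", "cx", "cy" (pixels), "R" (3x3) and "t" (3): a world point X has camera coordinates R X + t; the wrist camera has in their place "T_tool_cam" (4x4, takes a point from camera to tool coordinates, whose origin is the TCP and whose axes are the flange's). Camera axes: x right, y down, z forward; pixel columns grow to the right and rows downward; lengths in m; the calibration is good to about 2 mm. A picture is of the moment at which its call begins: read the wrist's pose just before it. There is no depth.
- r.close_job(): hands the job in; it is judged then, once.
The state is a dict: "time_s": time; "joints": joint angles; "qd": joint speeds; "joint_torque": joint torques, N m; "tcp_pos": TCP position; "eef_rot": TCP orientation; "contact_force": force on the tool from outside, world axes, zero at the start; "moment": the same for the moment, N m; "gripper_width": finger opening in m; "gripper_force": force on a finger pad.
Only numpy, scipy, OpenCV 4.12 (cv2) and the standard library are available. Lean on these libraries where they do the work, as an engineer would, in place of code of your own. Each camera call takes 0.05 s, during which the arm holds its last target. There are 200 camera calls.

TASK

Tip the hinged tray so that all three loose caps slide off into the rinse basin, and let the tray back down. Then close the basin's hand wheel fully (clockwise) to its stop, open it again exactly two full turns from the stop, and finish still gripping its crank handle. Leave the ink bottle and the marker beside the station where they are.

Things in the scene. Friction and masses are not known exactly. Their poses are not given: they have to be found in the camera images.
- rinse_station: fixed bench rinse station; origin at the centre of its foot plate on the table (plate 190 mm along x, 400 mm along y, 8 mm thick). Its y axis (left at yaw 0) runs from the valve at y = -135 mm over the open steel basin at y = +15 mm to the tipping tray at y = 91 to 211 mm; its x axis points away from the robot at yaw 0. It stands turned by up to about 15 degrees. A brass pipe joins valve and basin, below 45 mm.
- basin_in (a point): centre of the inner floor of the open steel basin, 13 mm above the table, axes as rinse_station. Inside it is 140 mm along x, 150 mm along y and 65 mm deep; walls 5 mm, rim 78 mm above the table.
- tray_hinge (a point): middle of the tray's hinge line, 85 mm above the table on the basin's left (+y) rim; the hinge line is the station's x axis direction. The tray is an aluminium pan 126 x 120 mm with 20 mm walls on three sides and its open edge over the basin; it lies level at the start and falls back level when let go.
- tray_handle (a point): middle of the tray's round steel handle bar (10 mm thick, 90 mm long, along the station's x axis) that stands above the tray's outer edge: with the tray level it is 138 mm outward (+y) of the hinge line and 46 mm above it, 131 mm above the table; free all round, taken from above with the fingers on its two long sides. It moves on an arc about the hinge line, and the bar may turn in the grip.
- tray (a joint): tilt of the tray, rad: 0 = level (at rest), grows as the handle is lifted and the tray tips towards the basin, limit 1.2. Moves freely and falls back to 0. The caps begin to slide between about 0.45 and 0.7; tip it to 1.0 or more for them all to drop clear into the basin.
- valve_axis (a point): point on the vertical axis of the hand wheel, 116 mm above the table, at the height of the crank handle's middle. The wheel is dark steel with three spokes, 116 mm across, its top 88 mm above the table.
- crank_mid (a point): middle of the upright black crank handle on the wheel's rim: a smooth round grip 24 mm thick and 46 mm tall (91 to 137 mm above the table), 52 mm from the wheel's axis. It spins freely on its own pin, so it can be gripped once from above and carried round in circles without turning the gripper.
- valve (a joint): angle of the hand wheel, rad: 0 = fully closed at the hard stop; grows counter-clockwise seen from above (opening); 12.57 is two full turns open, limit 18.85. Starts between 2 and 5.5. It stays where it is left; about 1 N at the crank handle turns it.
- cap0_mid (a point): centre of the first of three identical loose black screw caps, flat discs 46 mm in diameter and 17 mm tall, about 20 g, lying on the tray. The two caps 0 and 1 lie side by side near the open edge.
- cap1_mid (a point): centre of the second cap
- cap2_mid (a point): centre of the third cap, nearer the handle
- ochre: bystander: white ink bottle with a yellow cap, 54 mm wide, 94 mm tall, standing behind the station; origin at its foot
- marker: bystander: felt marker 127 mm long, 16 mm high, lying in front of the station; origin under its middle
Not all that is in view belongs to the job. What is shaped like the part that bears cap0_mid but turquoise is not meant. What is shaped like the part that bears cap1_mid but green is not meant.

How it is judged:
By the outcome, as a careful person would: the job done as asked, in the order asked, and still so for the second after the job is handed in, while the arm keeps its last pose, push and grip.
It also fails if it takes over 69 s, if anything falls off the work surface, if the arm or the gripper's body presses on something with over 40 N, if the wrist force passes 120 N, or if a joint passes its speed limit or range.

## Working session

There is one attempt and no reset: what is moved stays moved. The work goes in short steps, Python scripts to look and compute and a tool call to move; the robot and the scene stay as the last step left them, time stands still between calls to the robot, and variables do not carry over. Pictures are saved under pics/ and viewed, at most 10 in all, crops included, and the job is handed in when it is done.

Besides the shell and the picture viewer there is one more tool, called after "Request:" as name(argument=value, ...) on one line, values as JSON. play_rows: Moves the arm, as the interface text tells. Shift numbers are shares of 0.15 m and turn numbers shares of 0.08 rad, none past 1 either way. Its arguments: {"type":"object","properties":{"rows":{"type":"array"},"squeeze":{"type":"number"}},"required":["rows"]}

```bash
mkdir -p pics
python3 - <<'E'
from plant import r
import cv2,pickle
s=r.get_state();print(s)
for n in("side","top"):
    c=r.capture(n);cv2.imwrite(f"pics/{n}0.png",c["image"]);pickle.dump(c,open(n+".pkl","wb"));print(n,c["fx"],c["cx"],c["cy"],c["R"],c["t"])
E
```

```text
{'time_s': 0.0, 'joints': array([-4.96121472e+01,  2.05921043e+01,  6.31645936e-01, -1.99378062e-02,
       -7.01358820e+01, -1.65084505e+01]), 'qd': array([ 0.05002856,  0.03026903, -0.02299269,  0.0299972 , -0.04466866,
       -0.04003087]), 'joint_torque': array([ 2.88853098e-04, -5.82727432e+01,  2.93063396e+01,  6.99750647e+00,
        7.05208411e-03, -1.69954874e-04]), 'tcp_pos': array([ 0.27302837, -0.61676076,  0.22559955]), 'eef_rot': array([ 1.79902305e+02, -9.40847600e-03, -1.56127380e+02]), 'contact_force': array([-0.09110879,  0.23443973,  0.20431501]), 'moment': array([-0.04852207,  0.00355743, -0.01593646]), 'gripper_force': 0.0, 'gripper_width': 0.08749762907293519}
side 490.141355770597 323.3009630889349 191.82310101098383 [[-0.99946398 -0.02933163 -0.01453969]
 [-0.00123077  0.47748078 -0.87864133]
 [ 0.03271441 -0.87815247 -0.47726094]] [0.53045028 0.07980939 1.08496154]
top 436.2336420254908 319.7918257523106 207.68393816411037 [[ 0.01189644 -0.99991801 -0.00473787]
 [-0.98045448 -0.01073403 -0.19645304]
 [ 0.19638608  0.00698236 -0.98050179]] [0.05105055 0.54468064 0.9206467 ]
```

View pics/top0.png

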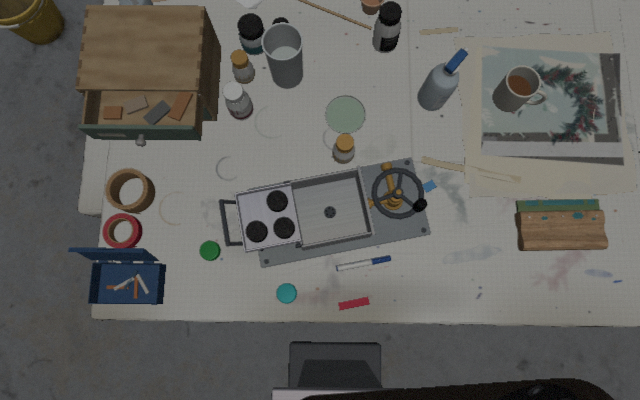

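View pics/side0.png

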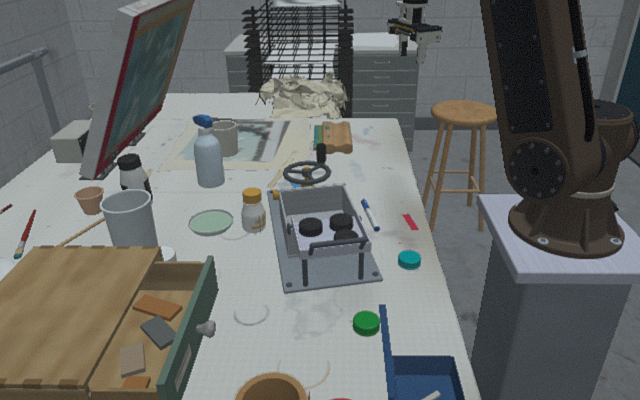

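The top view shows the station: tray with three caps around (268,217), handle at (228,222), basin at (330,210), wheel at (397,193) and crank at (420,205). I'll enlarge it to get exact pixels.

```bash
cat > h.py <<'E'
import numpy as np
def ray(c,u,v,z):
    d=c["R"].T@np.array([(u-c["cx"])/c["fx"],(v-c["cy"])/c["fy"],1]); o=-c["R"].T@c["t"]
    return o+d*(z-o[2])/d[2]
def proj(c,X):
    p=c["R"]@X+c["t"]; return np.array([c["fx"]*p[0]/p[2]+c["cx"],c["fy"]*p[1]/p[2]+c["cy"]])
E
python3 - <<'E'
import cv2
im=cv2.imread("pics/top0.png")[150:275,210:440]
cv2.imwrite("pics/crop.png",cv2.convertScaleAbs(cv2.resize(im,None,fx=3.4,fy=3.4,interpolation=cv2.INTER_CUBIC),alpha=1.6))
E
```

```text
(no output)
```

View pics/crop.png

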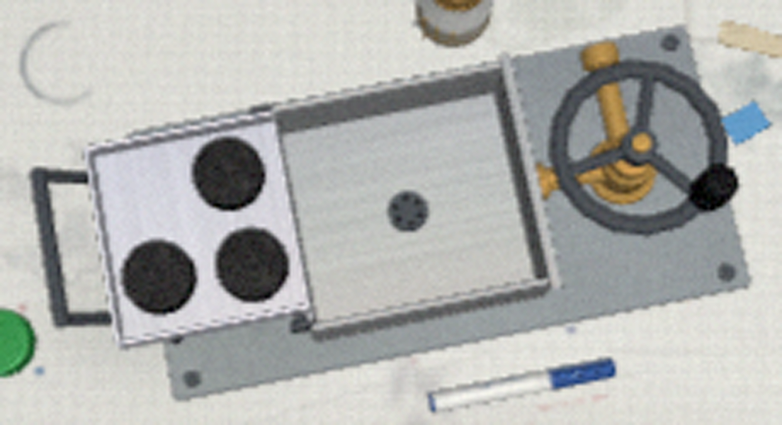

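The crop shows the plate corners at (686,26), (749,283) and (175,399), the wheel centre at (639,147), the crank at (714,187), and the bar running from (39,172) to (62,322).

Run:
```python
import pickle,numpy as np
from h import *
c=pickle.load(open("top.pkl","rb"));s=pickle.load(open("side.pkl","rb"))
f=lambda u,v,z:ray(c,u/3.4+210-.35,v/3.4+150-.35,z)
A,B,C=f(686,26,.008),f(749,283,.008),f(175,399,.008)
print("plate",A,B,C,np.linalg.norm(A-B),np.linalg.norm(B-C))
O=(A+C)/2; d1=A-B; d2=C-B
y1=np.degrees(np.arctan2(d1[1],d1[0])); y2=np.degrees(np.arctan2(-d2[0],d2[1])); print("origin",O,"yaw",y1,y2)
h1,h2=f(39,172,.131),f(62,322,.131); print("bar",h1,h2,np.linalg.norm(h1-h2),(h1+h2)/2,np.degrees(np.arctan2(*(h1-h2)[1::-1])))
w=f(639,147,.086);print("wheel",w); k=f(714,187,.137); print("crank",k,np.linalg.norm((k-w)[:2]))
print("drain",f(408,211,.013))
yaw=np.radians((y1+2*y2)/3);ex=np.array([np.cos(yaw),np.sin(yaw),0]);ey=np.array([-ex[1],ex[0],0])
for n,l,z in(("valve",-.135,.086),("basin",.015,.013),("hinge",.091,.085),("handle",.229,.131)):
    p=O*[1,1,0]+ey*l+[0,0,z]; print(n,p,(proj(c,p)-[210-.35,150-.35])*3.4,proj(s,p))
print("side crank",proj(s,np.array([k[0],k[1],.137])))
```

```text
plate [ 0.67879911 -0.16040608  0.008     ] [ 0.49665248 -0.19786439  0.008     ] [0.41380592 0.18982651 0.008     ] 0.1859583846600974 0.3964439204686155
origin [0.54630251 0.01471022 0.008     ] yaw 11.620819129099473 12.06224541598321
bar [0.54211371 0.26058002 0.131     ] [0.45098167 0.24173215 0.131     ] 0.09306068814515034 [0.49654769 0.25115609 0.131     ] 11.68513032996513
wheel [ 0.57232787 -0.11161641  0.086     ]
crank [ 0.53601585 -0.14709117  0.137     ] 0.05076437358782072
drain [0.54300676 0.03451924 0.013     ]
valve [ 0.5741749  -0.11738115  0.086     ] [647.96040754 144.28138873] [305.96858788 169.74672194]
basin [0.54320558 0.02938703 0.013     ] [415.5039067  210.79555438] [317.11418215 229.24569072]
hinge [0.52751446 0.10374958 0.085     ] [300.73760649 212.53846499] [322.76542093 219.1011348 ]
handle [0.49902269 0.23877632 0.131     ] [ 71.16398316 242.40516924] [336.77209265 237.99714992]
side crank [322.05877055 144.98199572]
```

Request:
play_rows(rows=[{"slide": [0, 0, -0.25], "delta_rot": [0, 0, 0.87], "fingers": 1}, {"slide": [0, 0, -0.25], "delta_rot": [0, 0, 0.87], "fingers": 1}, {"slide": [0, 0, -0.1], "delta_rot": [0, 0, 0.87], "fingers": 1}, {"slide": [-0.1755, 0.355, 0], "delta_rot": [0, 0, 0], "fingers": 1}, {"slide": [-0.1755, 0.355, 0], "delta_rot": [0, 0, 0], "fingers": 1}, {"slide": [-0.1755, 0.355, 0], "delta_rot": [0, 0, 0], "fingers": 1}, {"slide": [-0.1755, 0.355, 0], "delta_rot": [0, 0, 0], "fingers": 1}, {"slide": [-0.1755, 0.355, 0], "delta_rot": [0, 0, 0], "fingers": 1}])

```text
time_s: 1.1
tcp_pos: [0.347, -0.3277, 0.3163]
eef_rot: [180.0, -0.0, -168.1]
contact_force: [2.1, 0.9, 0.3]
gripper_width: 0.0875
gripper_force: 0.0
```

Request:
play_rows(rows=[{"slide": [-0.185, 0.365, 0], "delta_rot": [0, 0, 0], "fingers": 1}, {"slide": [-0.185, 0.365, 0], "delta_rot": [0, 0, 0], "fingers": 1}, {"slide": [-0.185, 0.365, 0], "delta_rot": [0, 0, 0], "fingers": 1}, {"slide": [-0.185, 0.365, 0], "delta_rot": [0, 0, 0], "fingers": 1}, {"slide": [-0.185, 0.365, 0], "delta_rot": [0, 0, 0], "fingers": 1}, {"slide": [-0.185, 0.365, 0], "delta_rot": [0, 0, 0], "fingers": 1}, {"slide": [-0.185, 0.365, 0], "delta_rot": [0, 0, 0], "fingers": 1}, {"slide": [-0.185, 0.365, 0], "delta_rot": [0, 0, 0], "fingers": 1}])

```text
time_s: 2.1
tcp_pos: [0.4737, 0.147, 0.3166]
eef_rot: [180.0, 0.0, -168.0]
contact_force: [1.2, -0.9, 0.3]
gripper_width: 0.0879
gripper_force: 0.0
```

```bash
cat >> h.py <<'E'
def wcam(r,name):
    import cv2,pickle
    from scipy.spatial.transform import Rotation as Ro
    s=r.get_state(); c=r.capture("wrist"); cv2.imwrite(name,c["image"])
    T=np.eye(4);T[:3,:3]=Ro.from_euler("xyz",s["eef_rot"],degrees=True).as_matrix();T[:3,3]=s["tcp_pos"]
    T=np.linalg.inv(T@np.array(c["T_tool_cam"])); c["R"]=T[:3,:3];c["t"]=T[:3,3]
    pickle.dump(c,open("wrist.pkl","wb")); print(s["time_s"],s["tcp_pos"],s["eef_rot"],s["joints"]); return c
E
python3 - <<'E'
from plant import r
from h import *
c=wcam(r,"pics/w1.png"); print(c["T_tool_cam"],c["fx"])
E
```

```text
2.1 [0.47367469 0.14701692 0.31661641] [ 1.79987045e+02  1.26466545e-02 -1.68047682e+02] [ 3.99891072e+01  5.61241544e-01 -1.26174206e+01 -5.63905702e-03
 -7.68040861e+01 -1.18035501e+02]
[[-8.56190372e-04 -9.67520601e-01 -2.52790730e-01  6.82991510e-02]
 [ 9.99999295e-01 -1.03642362e-03  5.79813335e-04 -4.10116494e-04]
 [-8.22979630e-04 -2.52790056e-01  9.67520806e-01 -1.58207008e-01]
 [ 0.00000000e+00  0.00000000e+00  0.00000000e+00  1.00000000e+00]] 318.85478599453245
```

View pics/w1.png

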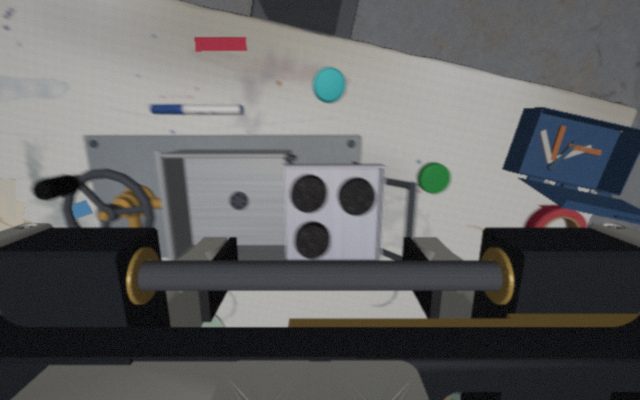

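The wrist view shows the bar vertical at column ~411 (rows 183–255), wheel hub near (108,210) and crank top near (72,186).

Run:
```python
import pickle,numpy as np,cv2
from h import *
c=pickle.load(open("wrist.pkl","rb"));im=c["image"].astype(int).sum(2)
for v in(192,200,210,220,230,240): print(v,im[v,396:424])
R=np.array([.9785,.2062]);
for p in((413.5,182),(407.5,256)): print(ray(c,*p,.131))
print("wheel",ray(c,108,210,.086),"crank",ray(c,72,186,.137),"drain",ray(c,238,201,.013),"plate corners",ray(c,86,137,.008),ray(c,360,135,.008))
```

```text
192 [494 498 499 501 493 490 494 498 496 473 427 381 320 255 201 186 189 205
 242 297 346 378 403 437 450 471 495 508]
200 [494 487 480 479 485 490 489 488 470 436 389 334 290 221 188 185 179 212
 282 339 391 439 476 503 518 502 511 515]
210 [479 485 491 488 474 484 481 470 443 392 345 295 236 190 180 192 214 255
 311 370 418 447 473 481 500 503 509 518]
220 [494 495 505 507 505 501 497 469 431 378 324 269 213 185 190 197 239 307
 381 424 464 496 508 510 512 518 511 507]
230 [512 512 517 509 512 502 484 452 400 346 300 236 169 177 198 220 281 356
 402 454 494 513 522 524 515 508 505 493]
240 [485 492 483 482 481 460 412 278 133  28  59  37  56  45  58  55 127 179
 215 229 272 276 282 285 274 289 280 282]
[0.44771766 0.24622398 0.131     ]
[0.53322124 0.26375268 0.131     ]
wheel [ 0.56724289 -0.10689912  0.086     ] crank [ 0.52702621 -0.11454409  0.137     ] drain [0.54334004 0.03713802 0.013     ] plate corners [ 0.49604047 -0.19026348  0.008     ] [0.41241276 0.1929771  0.008     ]
```

Request:
play_rows(rows=[{"slide": [-0.0705, 0.162, 0.33], "delta_rot": [0, 0, 0], "fingers": 1}, {"slide": [-0.0705, 0.162, 0.33], "delta_rot": [0, 0, 0], "fingers": 1}, {"slide": [-0.0705, 0.162, 0.33], "delta_rot": [0, 0, 0], "fingers": 1}, {"slide": [-0.0705, 0.162, 0.33], "delta_rot": [0, 0, 0], "fingers": 1}, {"slide": [0, 0, 0], "delta_rot": [0, 0, 0], "fingers": -0.5}, {"slide": [0, 0, 0], "delta_rot": [0, 0, 0], "fingers": -0.5}, {"slide": [0, 0, 0], "delta_rot": [0, 0, 0], "fingers": -0.5}, {"slide": [0, 0, 0], "delta_rot": [0, 0, 0], "fingers": -0.5}], squeeze=10)

```text
time_s: 3.15
tcp_pos: [0.4956, 0.2487, 0.1201]
eef_rot: [179.9, 0.1, -168.1]
contact_force: [-0.9, -0.9, -0.3]
gripper_width: 0.0532
gripper_force: 0.0
```

Run:
```python
from plant import r
from h import *
c=wcam(r,"pics/w2.png")
```

```text
3.15 [0.49562021 0.24874335 0.12009786] [ 1.79913703e+02  1.27556162e-01 -1.68112005e+02] [ 4.68882106e+01  1.46261988e+01 -2.29600663e+01  3.12714287e-03
 -5.22597489e+01 -1.25002030e+02]
```

View pics/w2.png

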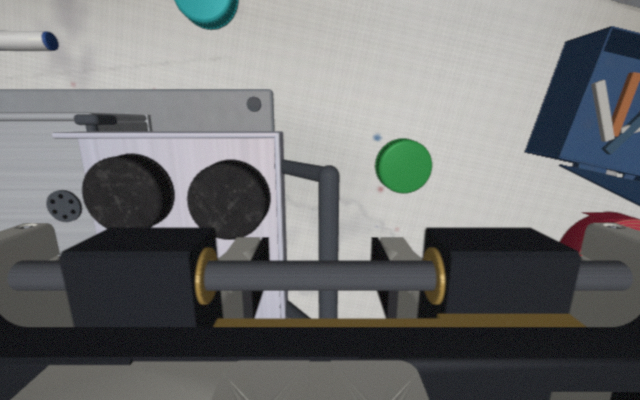

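The fingers straddle the bar: its column is ~328 against a finger midpoint of ~320, so it sits about 4 mm towards +y. I'll shift and close.

Request:
play_rows(rows=[{"slide": [0, 0.027, 0], "delta_rot": [0, 0, 0], "fingers": -1}, {"slide": [0, 0, 0], "delta_rot": [0, 0, 0], "fingers": -1}, {"slide": [0, 0, 0], "delta_rot": [0, 0, 0], "fingers": -1}, {"slide": [0, 0, 0], "delta_rot": [0, 0, 0], "fingers": -1}, {"slide": [0, 0, 0], "delta_rot": [0, 0, 0], "fingers": -1}, {"slide": [0, 0, 0], "delta_rot": [0, 0, 0], "fingers": -1}], squeeze=12)

```text
time_s: 3.95
tcp_pos: [0.4943, 0.2526, 0.1185]
eef_rot: [-180.0, -0.0, -168.1]
contact_force: [0.2, -0.4, -0.0]
gripper_width: 0.0092
gripper_force: 12.0
```

Request:
play_rows(rows=[{"slide": [0, -0.031, -0.081], "delta_rot": [0, 0, 0], "fingers": -1}, {"slide": [0, -0.038, -0.079], "delta_rot": [0, 0, 0], "fingers": -1}, {"slide": [0, -0.045, -0.075], "delta_rot": [0, 0, 0], "fingers": -1}, {"slide": [0, -0.052, -0.07], "delta_rot": [0, 0, 0], "fingers": -1}, {"slide": [0, -0.059, -0.065], "delta_rot": [0, 0, 0], "fingers": -1}, {"slide": [0, -0.063, -0.06], "delta_rot": [0, 0, 0], "fingers": -1}])

```text
time_s: 4.7
tcp_pos: [0.5032, 0.2109, 0.1847]
eef_rot: [179.9, 0.1, -168.1]
contact_force: [-5.1, 4.3, 5.0]
gripper_width: 0.009
gripper_force: 12.0
```

Request:
play_rows(rows=[{"slide": [0, -0.069, -0.053], "delta_rot": [0, 0, 0], "fingers": -1}, {"slide": [0, -0.073, -0.047], "delta_rot": [0, 0, 0], "fingers": -1}, {"slide": [0, -0.077, -0.041], "delta_rot": [0, 0, 0], "fingers": -1}, {"slide": [0, -0.081, -0.033], "delta_rot": [0, 0, 0], "fingers": -1}, {"slide": [0, -0.083, -0.027], "delta_rot": [0, 0, 0], "fingers": -1}, {"slide": [0, -0.085, -0.018], "delta_rot": [0, 0, 0], "fingers": -1}, {"slide": [0, 0, 0], "delta_rot": [0, 0, 0], "fingers": -1}])

```text
time_s: 5.58
tcp_pos: [0.5182, 0.1407, 0.2164]
eef_rot: [-180.0, 0.0, -168.1]
contact_force: [-1.7, 0.6, 6.8]
gripper_width: 0.0094
gripper_force: 12.0
```

Run:
```python
from plant import r
import cv2,numpy as np
from h import *
s=r.capture("side")["image"];c=wcam(r,"pics/w3.png")
cv2.imwrite("pics/tip.png",np.hstack([cv2.resize(s[120:320,220:420],(400,400)),cv2.resize(c["image"],(400,250))[:,:] if 0 else cv2.copyMakeBorder(cv2.resize(c["image"],(400,250)),0,150,0,0,0)]))
```

```text
5.625 [0.51813439 0.14105495 0.21635442] [-1.79985494e+02  3.59574688e-02 -1.68136105e+02] [ 3.61768643e+01  7.94839157e+00 -1.76521558e+01  3.10814250e-02
 -6.43726599e+01 -1.14326410e+02]
```

View pics/tip.png

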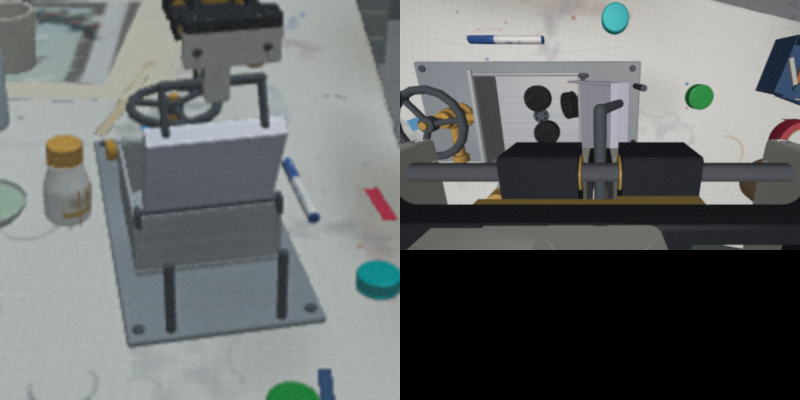

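The tray is tipped to about 60°. All three caps are in the basin: two flat, one leaning at the hinge-side wall. I'll lower it along the same arc.

Request:
play_rows(rows=[{"slide": [0, 0.085, 0.018], "delta_rot": [0, 0, 0], "fingers": -1}, {"slide": [0, 0.083, 0.027], "delta_rot": [0, 0, 0], "fingers": -1}, {"slide": [0, 0.081, 0.033], "delta_rot": [0, 0, 0], "fingers": -1}, {"slide": [0, 0.077, 0.041], "delta_rot": [0, 0, 0], "fingers": -1}, {"slide": [0, 0.073, 0.047], "delta_rot": [0, 0, 0], "fingers": -1}, {"slide": [0, 0.069, 0.053], "delta_rot": [0, 0, 0], "fingers": -1}, {"slide": [0, 0.063, 0.06], "delta_rot": [0, 0, 0], "fingers": -1}, {"slide": [0, 0.059, 0.065], "delta_rot": [0, 0, 0], "fingers": -1}])

```text
time_s: 6.68
tcp_pos: [0.4992, 0.2289, 0.1636]
eef_rot: [-180.0, -0.0, -168.1]
contact_force: [3.2, -0.3, -0.6]
gripper_width: 0.009
gripper_force: 12.0
```

Request:
play_rows(rows=[{"slide": [0, 0.052, 0.07], "delta_rot": [0, 0, 0], "fingers": -1}, {"slide": [0, 0.045, 0.075], "delta_rot": [0, 0, 0], "fingers": -1}, {"slide": [0, 0.038, 0.079], "delta_rot": [0, 0, 0], "fingers": -1}, {"slide": [0, 0.031, 0.078], "delta_rot": [0, 0, 0], "fingers": -1}, {"slide": [0, 0, 0], "delta_rot": [0, 0, 0], "fingers": -1}, {"slide": [0, 0, 0], "delta_rot": [0, 0, 0], "fingers": -0.5}, {"slide": [0, 0, 0], "delta_rot": [0, 0, 0], "fingers": -0.3}])

```text
time_s: 7.55
tcp_pos: [0.4941, 0.2526, 0.119]
eef_rot: [180.0, -0.0, -168.1]
contact_force: [0.5, 0.2, -1.0]
gripper_width: 0.0244
gripper_force: 0.0
```

Request:
play_rows(rows=[{"slide": [0, 0, -0.38], "delta_rot": [0, 0, 0], "fingers": 0.5}, {"slide": [0, 0, -0.38], "delta_rot": [0, 0, 0], "fingers": 1}, {"slide": [-0.048, -0.353, -0.04], "delta_rot": [0, 0, 0], "fingers": 1}, {"slide": [-0.048, -0.353, -0.04], "delta_rot": [0, 0, 0], "fingers": 1}, {"slide": [-0.048, -0.353, -0.04], "delta_rot": [0, 0, 0], "fingers": 1}, {"slide": [-0.048, -0.353, -0.04], "delta_rot": [0, 0, 0], "fingers": 1}, {"slide": [-0.048, -0.353, -0.04], "delta_rot": [0, 0, 0], "fingers": 1}, {"slide": [-0.048, -0.353, -0.04], "delta_rot": [0, 0, 0], "fingers": 1}])

```text
time_s: 8.55
tcp_pos: [0.6024, -0.0508, 0.2695]
eef_rot: [180.0, 0.0, -168.1]
contact_force: [0.3, -0.7, 0.3]
gripper_width: 0.0872
gripper_force: 0.0
```

Request:
play_rows(rows=[{"slide": [-0.048, -0.353, -0.04], "delta_rot": [0, 0, 0], "fingers": 1}, {"slide": [0, 0, 0], "delta_rot": [0, 0, 0], "fingers": 1}])

```text
time_s: 8.8
tcp_pos: [0.6207, -0.1028, 0.2748]
eef_rot: [-180.0, -0.0, -168.3]
contact_force: [-1.0, 1.2, -0.0]
gripper_width: 0.088
gripper_force: 0.0
```

Run:
```python
from plant import r
import cv2,pickle
from h import *
c=wcam(r,"pics/w4.png");t=r.capture("top");pickle.dump(t,open("top.pkl","wb"));cv2.imwrite("pics/top1.png",t["image"])
```

```text
8.8 [ 0.62065575 -0.10279507  0.27481874] [-1.79989526e+02 -1.47689813e-02 -1.68324987e+02] [ 8.35361709e+00  1.47866425e+01 -1.19657005e+00  1.17657564e-02
 -7.40309251e+01 -8.66818413e+01]
```

View pics/w4.png

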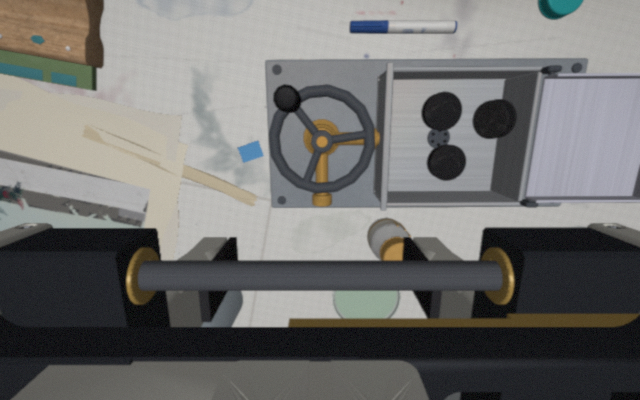

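All three caps lie in the basin and the tray is level. The wheel is centred at ~(321.5,138.5) and the crank top is at ~(288,97).

Run:
```python
import pickle,numpy as np,cv2
from h import *
c=pickle.load(open("wrist.pkl","rb"));im=c["image"]
m=(im.max(2)<45).astype(np.uint8); m[:,:250]=0;m[:,:][125:]=0;m[:,320:]=0
m=cv2.morphologyEx(m,cv2.MORPH_OPEN,np.ones((9,9)))
n,l,st,ce=cv2.connectedComponentsWithStats(m);print(st[1:],ce[1:])
w=ray(c,321.5,138.5,.084);print("wheel",w,"hub",ray(c,322,141,.09))
for u,v in((268,138),(375,138),(321,84),(321,192)):print(np.linalg.norm((ray(c,u,v,.084)-w)[:2]))
for z in(.116,.137): k=ray(c,288,97,z);d=(k-w)[:2];print("crank",z,k,np.hypot(*d),np.degrees(np.arctan2(d[1],d[0])))
```

```text
[[283  99  16  13 184]] [[290.81521739 105.29891304]]
wheel [ 0.56997345 -0.11150322  0.084     ] hub [ 0.57212378 -0.11055525  0.09      ]
0.057356640603357795
0.05736714998625543
0.05495167802750627
0.05865862058508957
crank 0.116 [ 0.53729289 -0.15075954  0.116     ] 0.051079131966131584 -129.7771030717377
crank 0.137 [ 0.53839216 -0.14852225  0.137     ] 0.04865990333780517 -130.46780807285114
```

Request:
play_rows(rows=[{"slide": [0.304, -0.0925, 0.2], "delta_rot": [0, 0, 0], "fingers": 1}, {"slide": [0.304, -0.0925, 0.2], "delta_rot": [0, 0, 0], "fingers": 1}, {"slide": [0, 0, 0.26], "delta_rot": [0, 0, 0], "fingers": 1}, {"slide": [0, 0, 0.26], "delta_rot": [0, 0, 0], "fingers": 1}, {"slide": [0, 0, 0.24], "delta_rot": [0, 0, 0], "fingers": 0}, {"slide": [0, 0, 0], "delta_rot": [0, 0, 0], "fingers": 0}, {"slide": [0, 0, 0], "delta_rot": [0, 0, 0], "fingers": 0}], squeeze=10)

```text
time_s: 9.78
tcp_pos: [0.5375, -0.1449, 0.1025]
eef_rot: [-180.0, 0.1, -168.0]
contact_force: [0.2, -0.2, 1.0]
gripper_width: 0.063
gripper_force: 0.0
```

Run:
```python
from plant import r
from h import *
c=wcam(r,"pics/w5.png")
```

```text
9.775 [ 0.53752709 -0.14492083  0.10246879] [-1.79965176e+02  7.99926906e-02 -1.67995815e+02] [ 5.08182710e+00  1.59908116e+01 -2.37996934e+01  3.24830007e-02
 -5.01258928e+01 -8.30984734e+01]
```

View pics/w5.png

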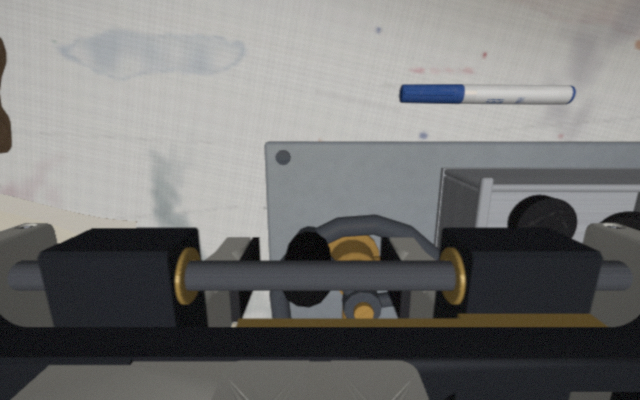

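The crank sits between the fingers, about 5 mm towards −y of the midpoint. I'll shift and close.

Request:
play_rows(rows=[{"slide": [0, -0.033, 0], "delta_rot": [0, 0, 0], "fingers": -1}, {"slide": [0, 0, 0], "delta_rot": [0, 0, 0], "fingers": -1}, {"slide": [0, 0, 0], "delta_rot": [0, 0, 0], "fingers": -1}, {"slide": [0, 0, 0], "delta_rot": [0, 0, 0], "fingers": -1}, {"slide": [0, 0, 0], "delta_rot": [0, 0, 0], "fingers": -1}], squeeze=15)

```text
time_s: 10.45
tcp_pos: [0.5377, -0.1505, 0.1012]
eef_rot: [-180.0, -0.0, -168.1]
contact_force: [-1.0, -0.9, 3.2]
gripper_width: 0.0237
gripper_force: 15.0
```

```bash
cat > arc.py <<'E'
# rows of chords: from angle now (measured tcp) by n steps of step deg about axis C; prints tool-axis slides
import sys,numpy as np
from plant import r
s=r.get_state();C=np.array([float(x) for x in sys.argv[1:3]]);st=float(sys.argv[3]);n=int(sys.argv[4]);R=.052
p=s["tcp_pos"][:2];d=p-C;a=np.arctan2(d[1],d[0]);y=np.radians(s["eef_rot"][2])
print("t",s["time_s"],"ang",np.degrees(a).round(2),"r",np.hypot(*d).round(4),"F",s["contact_force"].round(1))
X=np.array([np.cos(y),np.sin(y)]);Y=np.array([np.sin(y),-np.cos(y)]);q=p
for k in range(1,n+1):
    b=a+np.radians(st*k);t=C+R*np.array([np.cos(b),np.sin(b)]);e=(t-q)/.15;q=t;print([round(e@X,3),round(e@Y,3),0])
E
python3 arc.py .571 -.1112 -20 8
```

```text
t 10.45 ang -130.28 r 0.0516 F [-1.  -0.9  3.2]
[np.float64(0.058), np.float64(0.105), 0]
[np.float64(0.016), np.float64(0.119), 0]
[np.float64(-0.025), np.float64(0.118), 0]
[np.float64(-0.064), np.float64(0.102), 0]
[np.float64(-0.095), np.float64(0.074), 0]
[np.float64(-0.115), np.float64(0.037), 0]
[np.float64(-0.12), np.float64(-0.005), 0]
[np.float64(-0.111), np.float64(-0.045), 0]
```

Request:
play_rows(rows=[{"slide": [0.058, 0.105, 0], "delta_rot": [0, 0, 0], "fingers": -1}, {"slide": [0.016, 0.119, 0], "delta_rot": [0, 0, 0], "fingers": -1}, {"slide": [-0.025, 0.118, 0], "delta_rot": [0, 0, 0], "fingers": -1}, {"slide": [-0.064, 0.102, 0], "delta_rot": [0, 0, 0], "fingers": -1}, {"slide": [-0.095, 0.074, 0], "delta_rot": [0, 0, 0], "fingers": -1}])

```text
time_s: 11.08
tcp_pos: [0.5391, -0.07, 0.1014]
eef_rot: [-179.9, 0.1, -168.0]
contact_force: [10.8, -15.4, -7.0]
gripper_width: 0.0236
gripper_force: 15.0
```

```bash
python3 arc.py .571 -.1112 -10 8
```

```text
t 11.075 ang 127.73 r 0.0521 F [ 10.8 -15.4  -7. ]
[np.float64(-0.057), np.float64(0.021), 0]
[np.float64(-0.059), np.float64(0.011), 0]
[np.float64(-0.06), np.float64(0.001), 0]
[np.float64(-0.06), np.float64(-0.01), 0]
[np.float64(-0.057), np.float64(-0.02), 0]
[np.float64(-0.053), np.float64(-0.03), 0]
[np.float64(-0.047), np.float64(-0.038), 0]
[np.float64(-0.039), np.float64(-0.046), 0]
```

```bash
python3 arc.py .572 -.112 -14 8
```

```text
t 11.075 ang 128.06 r 0.0533 F [ 10.8 -15.4  -7. ]
[np.float64(-0.084), np.float64(0.02), 0]
[np.float64(-0.084), np.float64(0.007), 0]
[np.float64(-0.083), np.float64(-0.013), 0]
[np.float64(-0.078), np.float64(-0.033), 0]
[np.float64(-0.068), np.float64(-0.051), 0]
[np.float64(-0.053), np.float64(-0.066), 0]
[np.float64(-0.036), np.float64(-0.077), 0]
[np.float64(-0.016), np.float64(-0.083), 0]
```

Request:
play_rows(rows=[{"slide": [-0.084, 0.02, 0], "delta_rot": [0, 0, 0], "fingers": -1}, {"slide": [-0.084, 0.007, 0], "delta_rot": [0, 0, 0], "fingers": -1}, {"slide": [-0.083, -0.013, 0], "delta_rot": [0, 0, 0], "fingers": -1}])

```text
time_s: 11.45
tcp_pos: [0.5746, -0.0593, 0.1013]
eef_rot: [180.0, -0.0, -168.0]
contact_force: [-1.8, -0.4, 4.6]
gripper_width: 0.0237
gripper_force: 15.0
```

```bash
python3 arc.py .572 -.112 -12 6
```

```text
t 11.45 ang 87.14 r 0.0528 F [-1.8 -0.4  4.6]
[np.float64(-0.066), np.float64(-0.031), 0]
[np.float64(-0.061), np.float64(-0.039), 0]
[np.float64(-0.051), np.float64(-0.051), 0]
[np.float64(-0.04), np.float64(-0.061), 0]
[np.float64(-0.026), np.float64(-0.068), 0]
[np.float64(-0.012), np.float64(-0.072), 0]
```

Request:
play_rows(rows=[{"slide": [-0.066, -0.031, 0], "delta_rot": [0, 0, 0], "fingers": -1}, {"slide": [-0.061, -0.039, 0], "delta_rot": [0, 0, 0], "fingers": -1}, {"slide": [-0.051, -0.051, 0], "delta_rot": [0, 0, 0], "fingers": -1}, {"slide": [-0.04, -0.061, 0], "delta_rot": [0, 0, 0], "fingers": -1}])

```text
time_s: 11.95
tcp_pos: [0.6132, -0.0803, 0.1013]
eef_rot: [180.0, 0.1, -168.0]
contact_force: [1.6, 2.7, 3.8]
gripper_width: 0.0236
gripper_force: 15.0
```

```bash
python3 arc.py .572 -.112 -12 5
```

```text
t 11.95 ang 37.6 r 0.052 F [1.6 2.7 3.8]
[np.float64(-0.024), np.float64(-0.068), 0]
[np.float64(-0.01), np.float64(-0.072), 0]
[np.float64(0.006), np.float64(-0.072), 0]
[np.float64(0.02), np.float64(-0.07), 0]
[np.float64(0.034), np.float64(-0.064), 0]
```

Request:
play_rows(rows=[{"slide": [-0.024, -0.068, 0], "delta_rot": [0, 0, 0], "fingers": -1}, {"slide": [-0.01, -0.072, 0], "delta_rot": [0, 0, 0], "fingers": -1}, {"slide": [0.006, -0.072, 0], "delta_rot": [0, 0, 0], "fingers": -1}, {"slide": [0.02, -0.07, 0], "delta_rot": [0, 0, 0], "fingers": -1}])

```text
time_s: 12.45
tcp_pos: [0.6211, -0.1179, 0.1012]
eef_rot: [179.7, 0.0, -168.1]
contact_force: [-6.0, 30.2, 13.0]
gripper_width: 0.0554
gripper_force: 15.0
```

```bash
python3 arc.py .572 -.112 -12 5
```

```text
t 12.45 ang -6.86 r 0.0494 F [-6.  30.2 13. ]
[np.float64(0.014), np.float64(-0.071), 0]
[np.float64(0.043), np.float64(-0.058), 0]
[np.float64(0.055), np.float64(-0.048), 0]
[np.float64(0.063), np.float64(-0.035), 0]
[np.float64(0.069), np.float64(-0.021), 0]
```

The force jumped and the fingers were forced open, so the crank hit the stop at about 12°. I'll re-centre the grip there, still on the stop.

Request:
play_rows(rows=[{"slide": [-0.015, 0.055, 0], "delta_rot": [0, 0, 0], "fingers": -1}, {"slide": [-0.015, 0.055, 0], "delta_rot": [0, 0, 0], "fingers": -1}, {"slide": [0, 0, 0], "delta_rot": [0, 0, 0], "fingers": -1}, {"slide": [0, 0, 0], "delta_rot": [0, 0, 0], "fingers": -1}, {"slide": [0, 0, 0], "delta_rot": [0, 0, 0], "fingers": -1}], squeeze=15)

```text
time_s: 13.08
tcp_pos: [0.6212, -0.1015, 0.1005]
eef_rot: [179.7, -0.1, -168.1]
contact_force: [-5.6, 22.9, 9.4]
gripper_width: 0.0237
gripper_force: 15.0
```

```bash
python3 arc.py .572 -.112 -4 2
python3 - <<'E'
from plant import r
from h import *
c=wcam(r,"pics/w6.png")
E
```

```text
t 13.075 ang 12.05 r 0.0504 F [-5.6 22.9  9.4]
[np.float64(-0.01), np.float64(-0.024), 0]
[np.float64(0.002), np.float64(-0.024), 0]
13.075 [ 0.6212484  -0.10148986  0.10053724] [ 1.79716578e+02 -7.09371833e-02 -1.68077302e+02] [  8.28587401  22.34486449 -14.14950275  -0.3458474  -53.59490382
 -86.15787663]
```

View pics/w6.png

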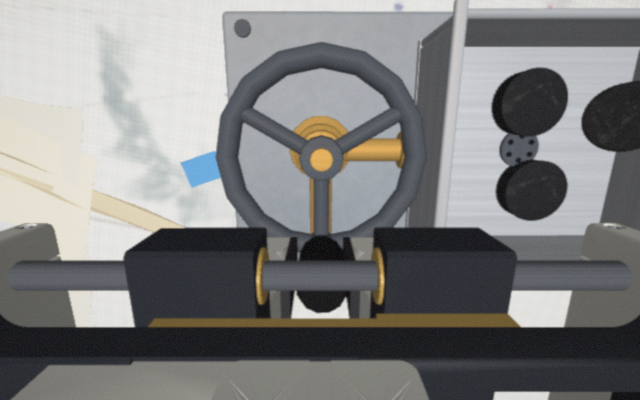

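Request:
play_rows(rows=[{"slide": [0, 0.01, 0], "delta_rot": [0, 0, 0], "fingers": -1}, {"slide": [0, 0, 0], "delta_rot": [0, 0, 0], "fingers": -1}])

```text
time_s: 13.38
tcp_pos: [0.6212, -0.1013, 0.1006]
eef_rot: [179.8, -0.1, -168.1]
contact_force: [-3.6, 17.3, 6.3]
gripper_width: 0.0237
gripper_force: 15.0
```

Request:
play_rows(rows=[{"slide": [0, 0.026, 0], "delta_rot": [0, 0, 0], "fingers": -1}, {"slide": [0, 0, 0], "delta_rot": [0, 0, 0], "fingers": -1}])

```text
time_s: 13.62
tcp_pos: [0.621, -0.1003, 0.1006]
eef_rot: [-180.0, -0.1, -168.1]
contact_force: [0.5, 0.2, 1.4]
gripper_width: 0.0239
gripper_force: 15.0
```

```bash
python3 arc.py .5705 -.1122 20 8
python3 - <<'E'
import numpy as np
from scipy.optimize import least_squares
P=np.array([[.5377,-.1505],[.5391,-.07],[.5746,-.0593],[.6132,-.0803],[.6212,-.1013]])
f=least_squares(lambda c:np.hypot(*(P-c[:2]).T)-.052,[.571,-.111]);print(f.x,f.fun)
E
```

```text
t 13.625 ang 13.25 r 0.0519 F [0.5 0.2 1.4]
[np.float64(0.023), np.float64(0.118), 0]
[np.float64(0.063), np.float64(0.103), 0]
[np.float64(0.094), np.float64(0.075), 0]
[np.float64(0.114), np.float64(0.039), 0]
[np.float64(0.12), np.float64(-0.003), 0]
[np.float64(0.112), np.float64(-0.044), 0]
[np.float64(0.09), np.float64(-0.08), 0]
[np.float64(0.058), np.float64(-0.106), 0]
[ 0.57078776 -0.11094423] [-0.00043006 -0.00022603 -0.00021526  0.00032463 -0.00067355]
```

Run:
```python
import numpy as np
y=np.radians(-168.1);X=np.array([np.cos(y),np.sin(y)]);Y=np.array([np.sin(y),-np.cos(y)])
a=np.radians(12+20*np.arange(19));P=np.c_[np.cos(a),np.sin(a)]*.052
for k in range(18):
    e=(P[k+1]-P[k])/.15;print(k,round(float(e@X),4),round(float(e@Y),4),(P[k+1]+[.5708,-.111]).round(4))
```

```text
0 0.0211 0.1185 [ 0.6149 -0.0834]
1 0.0604 0.1042 [ 0.6028 -0.07  ]
2 0.0924 0.0772 [ 0.5869 -0.0615]
3 0.1132 0.041 [ 0.569 -0.059]
4 0.1204 -0.0002 [ 0.5513 -0.0628]
5 0.1131 -0.0414 [ 0.536  -0.0724]
6 0.0921 -0.0775 [ 0.5249 -0.0866]
7 0.06 -0.1044 [ 0.5193 -0.1038]
8 0.0207 -0.1186 [ 0.5199 -0.1218]
9 -0.0211 -0.1185 [ 0.5267 -0.1386]
10 -0.0604 -0.1042 [ 0.5388 -0.152 ]
11 -0.0924 -0.0772 [ 0.5547 -0.1605]
12 -0.1132 -0.041 [ 0.5726 -0.163 ]
13 -0.1204 0.0002 [ 0.5903 -0.1592]
14 -0.1131 0.0414 [ 0.6056 -0.1496]
15 -0.0921 0.0775 [ 0.6167 -0.1354]
16 -0.06 0.1044 [ 0.6223 -0.1182]
17 -0.0207 0.1186 [ 0.6217 -0.1002]
```

Request:
play_rows(rows=[{"slide": [0.021, 0.1185, 0], "delta_rot": [0, 0, 0], "fingers": -1}, {"slide": [0.0605, 0.104, 0], "delta_rot": [0, 0, 0], "fingers": -1}, {"slide": [0.0925, 0.077, 0], "delta_rot": [0, 0, 0], "fingers": -1}, {"slide": [0.113, 0.041, 0], "delta_rot": [0, 0, 0], "fingers": -1}, {"slide": [0.1205, 0, 0], "delta_rot": [0, 0, 0], "fingers": -1}, {"slide": [0.113, -0.0415, 0], "delta_rot": [0, 0, 0], "fingers": -1}], squeeze=25)

```text
time_s: 14.38
tcp_pos: [0.5352, -0.0726, 0.1008]
eef_rot: [-179.9, 0.0, -168.0]
contact_force: [12.3, -12.5, -11.6]
gripper_width: 0.0236
gripper_force: 25.0
```

Request:
play_rows(rows=[{"slide": [0.092, -0.0775, 0], "delta_rot": [0, 0, 0], "fingers": -1}, {"slide": [0.06, -0.1045, 0], "delta_rot": [0, 0, 0], "fingers": -1}, {"slide": [0.021, -0.1185, 0], "delta_rot": [0, 0, 0], "fingers": -1}, {"slide": [-0.021, -0.1185, 0], "delta_rot": [0, 0, 0], "fingers": -1}, {"slide": [-0.0605, -0.104, 0], "delta_rot": [0, 0, 0], "fingers": -1}, {"slide": [-0.0925, -0.077, 0], "delta_rot": [0, 0, 0], "fingers": -1}])

```text
time_s: 15.12
tcp_pos: [0.5547, -0.1614, 0.1007]
eef_rot: [180.0, -0.1, -168.1]
contact_force: [0.7, 7.7, -2.3]
gripper_width: 0.0234
gripper_force: 25.0
```

On track, with low force. Next comes the rest of the first turn and on into the second.

Request:
play_rows(rows=[{"slide": [-0.113, -0.041, 0], "delta_rot": [0, 0, 0], "fingers": -1}, {"slide": [-0.1205, 0, 0], "delta_rot": [0, 0, 0], "fingers": -1}, {"slide": [-0.113, 0.0415, 0], "delta_rot": [0, 0, 0], "fingers": -1}, {"slide": [-0.092, 0.0775, 0], "delta_rot": [0, 0, 0], "fingers": -1}, {"slide": [-0.06, 0.1045, 0], "delta_rot": [0, 0, 0], "fingers": -1}, {"slide": [-0.021, 0.1185, 0], "delta_rot": [0, 0, 0], "fingers": -1}])

```text
time_s: 15.88
tcp_pos: [0.6209, -0.0987, 0.1006]
eef_rot: [-180.0, -0.1, -168.1]
contact_force: [-8.6, -3.2, 2.7]
gripper_width: 0.0233
gripper_force: 25.0
```

Request:
play_rows(rows=[{"slide": [0.021, 0.1185, 0], "delta_rot": [0, 0, 0], "fingers": -1}, {"slide": [0.0605, 0.104, 0], "delta_rot": [0, 0, 0], "fingers": -1}, {"slide": [0.0925, 0.077, 0], "delta_rot": [0, 0, 0], "fingers": -1}, {"slide": [0.113, 0.041, 0], "delta_rot": [0, 0, 0], "fingers": -1}, {"slide": [0.1205, 0, 0], "delta_rot": [0, 0, 0], "fingers": -1}, {"slide": [0.113, -0.0415, 0], "delta_rot": [0, 0, 0], "fingers": -1}])

```text
time_s: 16.62
tcp_pos: [0.5361, -0.0718, 0.1009]
eef_rot: [-180.0, 0.2, -168.0]
contact_force: [11.1, -10.7, -16.3]
gripper_width: 0.0238
gripper_force: 25.0
```

Request:
play_rows(rows=[{"slide": [0.092, -0.0775, 0], "delta_rot": [0, 0, 0], "fingers": -1}, {"slide": [0.06, -0.1045, 0], "delta_rot": [0, 0, 0], "fingers": -1}, {"slide": [0.021, -0.1185, 0], "delta_rot": [0, 0, 0], "fingers": -1}, {"slide": [-0.021, -0.1185, 0], "delta_rot": [0, 0, 0], "fingers": -1}, {"slide": [-0.0605, -0.104, 0], "delta_rot": [0, 0, 0], "fingers": -1}, {"slide": [-0.0925, -0.077, 0], "delta_rot": [0, 0, 0], "fingers": -1}])

```text
time_s: 17.38
tcp_pos: [0.5554, -0.1616, 0.1008]
eef_rot: [180.0, -0.0, -168.1]
contact_force: [0.2, 6.9, -6.6]
gripper_width: 0.0236
gripper_force: 25.0
```

Request:
play_rows(rows=[{"slide": [-0.113, -0.041, 0], "delta_rot": [0, 0, 0], "fingers": -1}, {"slide": [-0.1205, 0, 0], "delta_rot": [0, 0, 0], "fingers": -1}, {"slide": [-0.113, 0.0415, 0], "delta_rot": [0, 0, 0], "fingers": -1}, {"slide": [-0.092, 0.0775, 0], "delta_rot": [0, 0, 0], "fingers": -1}, {"slide": [-0.06, 0.1045, 0], "delta_rot": [0, 0, 0], "fingers": -1}, {"slide": [-0.021, 0.1185, 0], "delta_rot": [0, 0, 0], "fingers": -1}, {"slide": [0, 0, 0], "delta_rot": [0, 0, 0], "fingers": -1}, {"slide": [0, 0, 0], "delta_rot": [0, 0, 0], "fingers": -1}])

```text
time_s: 18.38
tcp_pos: [0.6208, -0.0991, 0.1008]
eef_rot: [180.0, -0.1, -168.0]
contact_force: [-5.7, 0.5, -5.0]
gripper_width: 0.0234
gripper_force: 25.0
```

Run:
```python
from plant import r
import cv2,numpy as np
from h import *
c=wcam(r,"pics/w7.png");t=r.capture("top");print(r.get_state()["contact_force"])
cv2.imwrite("pics/fin.png",np.vstack([c["image"][:320],cv2.resize(t["image"][140:280,200:480],(560,280))[:, :] if 0 else cv2.copyMakeBorder(cv2.resize(t["image"][140:275,200:480],(560,270)),0,0,0,80,0)]))
```

```text
18.375 [ 0.62083717 -0.09905537  0.10077069] [ 1.79991671e+02 -7.52276877e-02 -1.68042135e+02] [ 8.69515964e+00  2.22129019e+01 -1.44668574e+01 -5.02507810e-03
 -5.33958205e+01 -8.67343009e+01]
[-4.83088446  0.12617668 -5.17909756]
```

View pics/fin.png

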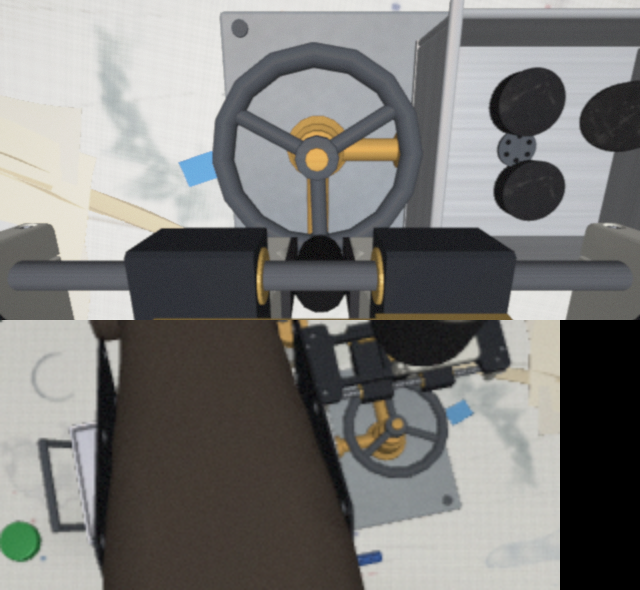

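The wheel is about 1° past two turns compared with the stop picture. I'll correct and compare spoke and hub pixels numerically.

Request:
play_rows(rows=[{"slide": [0, -0.009, 0], "delta_rot": [0, 0, 0], "fingers": -1}, {"slide": [0, 0, 0], "delta_rot": [0, 0, 0], "fingers": -1}, {"slide": [0, 0, 0], "delta_rot": [0, 0, 0], "fingers": -1}])

```text
time_s: 18.85
tcp_pos: [0.6213, -0.1011, 0.1008]
eef_rot: [180.0, -0.1, -168.1]
contact_force: [-5.0, -0.3, -4.8]
gripper_width: 0.0239
gripper_force: 25.0
```

Run:
```python
from plant import r
import cv2,numpy as np
from h import *
wcam(r,"pics/w8.png");print(r.get_state()["contact_force"])
for n in(6,7,8):
    im=cv2.imread(f"pics/w{n}.png").astype(int);ring=(im.max(2)<100)
    # rim outer edges on rows around the hub; hub nut; left and right spoke junctions
    sat=(im[:,:,2]-im[:,:,0]>60); sat[:150]=0;sat[171:]=0;sat[:,:305]=0;sat[:,335:]=0
    n_,l,st,ce=cv2.connectedComponentsWithStats(sat.astype(np.uint8));i=1+np.argmax(st[1:,4]);hub=ce[i]
    def sp(col):
        v=np.where(ring[100:160,col])[0]+100;return v.mean(),len(v)
    dn=[]
    for row in(190,200,210,220):
        v=np.where((im[row,300:340].max(1)<100))[0]+300;dn.append(round(v.mean(),1))
    h=hub.round().astype(int)
    print(n,"hub",hub.round(1),"spoke cols",dn,"L/R spoke rows rel hub",[tuple(np.round(sp(h[0]+o)[0]-hub[1],1).ravel())+(sp(h[0]+o)[1],) for o in(-60,-45,45,60)])
```

```text
18.85 [ 0.62129843 -0.10111332  0.10075441] [ 1.79989701e+02 -5.73349064e-02 -1.68096957e+02] [ 8.49218667e+00  2.22699259e+01 -1.43759420e+01 -8.55570446e-03
 -5.34119785e+01 -8.65840453e+01]
[-4.92353222  0.66512255 -5.76574263]
6 hub [321.1 159.7] spoke cols [np.float64(321.2), np.float64(321.0), np.float64(321.1), np.float64(321.1)] L/R spoke rows rel hub [(np.float64(-37.0), 13), (np.float64(-27.7), 13), (np.float64(-27.5), 13), (np.float64(-37.0), 13)]
7 hub [316.4 159.5] spoke cols [np.float64(318.2), np.float64(318.2), np.float64(319.0), np.float64(319.0)] L/R spoke rows rel hub [(np.float64(-34.8), 13), (np.float64(-26.8), 13), (np.float64(-30.1), 14), (np.float64(-39.8), 13)]
8 hub [320.4 159.5] spoke cols [np.float64(320.0), np.float64(320.2), np.float64(320.1), np.float64(320.3)] L/R spoke rows rel hub [(np.float64(-38.0), 14), (np.float64(-28.5), 13), (np.float64(-27.5), 14), (np.float64(-36.8), 13)]
```

```bash
python3 -c "
from plant import r
print(r.close_job())"
```

```text
the job is handed in; nothing more can be done
None
```

The job is handed in at 18.9 s: all three caps are in the basin, the tray is back down level, and the wheel was closed to its stop and reopened two full turns (within about half a degree by the wrist camera), with the crank handle still gripped; the arm never touched the ink bottle or the marker.

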